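# Vent the vacuum specimen box

## Task

The clear vacuum specimen box on the cleanroom bench has to be vented before it is opened. Unscrew the small knurled lock nut on its vent valve (anticlockwise seen from above) by about one full turn, without bending the valve over; then press the freed brass valve tip down as far as it goes, gently, keep it down for two seconds, and let it spring back. Leave the nut unscrewed and do not disturb the other things on the bench.

Things in the scene. Friction and masses are not known exactly. Their poses are not given: they have to be found in the camera images.
- vacuum_box: the vacuum specimen box: aluminium base, clear walls and lid with chips in dishes inside, 170 mm (its x) by 220 mm (its y), lid's flat top 70 mm above its origin, which is the centre of its underside on the bench. It is heavy and does not move. On the lid stand the vent valve, on the box's own +y half (valve axis at x 0, y +60 mm in the box frame), and a face-up dial gauge 42 mm across, 16 mm high (centre at x 0, y -66 mm)
- stem_top (a point): centre of the upper end of the valve's brass stem, a 9 mm round tube standing upright on the lid in a soft black rubber boot (boot and flange: 22 mm across, up to 16 mm above the lid); this point is 29.8 mm above the lid, z along the valve axis. The stem leans in its boot when pushed sideways (pivot 5 mm above the lid; about 2.6 N per mm at the nut's height), springs back, and is bent beyond 9 degrees (about 4.5 mm at the nut)
- nut_center (a point): centre of the knurled steel lock nut: 12 mm across, 8 mm high, with a red witness mark; its lower face rests on the stem top when screwed down, so its centre is 34 mm above the lid then; it rides up the pin 4 mm per turn as it is unscrewed
- lock_nut (a joint): turn of the lock nut on the valve pin, rad: 0 screwed down on the stem, growing as it is unscrewed anticlockwise seen from above, captive stop at 7.85. At the start it is finger-tight or up to 0.5 rad slack. It turns against about 0.05 N m of friction (10 to 25 N of grip holds it) and stays where it is left. Lift of the nut on the pin: 4 mm per 6.28 rad
- valve_tip: the brass tip of the valve pin, 6 mm across, standing out of the nut; this origin lies on the valve axis, 5 mm above the lid, that is 41 mm below the tip's top end while the pin is up. The tip bends if more than 18 N presses on it
- tip_top (a point): centre of the top end of the valve tip, 46 mm above the lid while the pin is up: 8 mm above the top of the screwed-down nut, 4 mm above it after one turn. The tip keeps its height while the nut is turned
- valve_pin (a joint): how far the valve pin with its tip is pressed down, m: 0 up. A spring pushes it up: 6 N to start it, 1.5 N more per mm, so 12 N at the bottom after one turn. It can go down only as far as the nut has been lifted (the nut then lands on the stem again, a hard stop): not at all when locked, 4 mm after one turn
- wafer_carrier: closed wafer carrier, white with a blue lid, 154 mm square, 60 mm high, loose on the bench; origin at the centre of its underside; leave alone
- lens_cleaner: white lens-cleaner bottle with a blue cap, 44 mm across, 100 mm high, loose; origin at the centre of its underside; leave alone
- lens_canister: clear canister with black ends holding a microscope objective, 38 mm across, 60 mm high, loose; origin at the centre of its underside; leave alone

How it is judged:
By the outcome, as a careful person would: the job done as asked, in the order asked, and still so for the second after the job is handed in, with the robot touching nothing.
It also fails if it takes over 67 s, if anything falls off the work surface, if the arm or the gripper's body presses on something with over 40 N, if the wrist force passes 120 N, or if a joint passes its speed limit or range.

## Robot

A 6-joint arm with a two-finger parallel gripper is mounted at the origin on the work surface. World frame = base frame: x ahead of the robot, y to its left, z up, the work surface at z = 0. Lengths are in m, angles in rad, forces in N, time in s.
With the tool pointing down it reaches from about 0.3 to 0.775 m from the base axis. Payload 14.6 kg.
Tool frame: the origin (TCP) lies at the very end of the fingers, on their centre line; the grasp point (between the pads) lies 19 mm behind it; z points along the fingers, y is the direction in which the jaws open and shut (so a half turn about z gives the same grasp; the last joint's range is limited). The gripper opens to 94 mm and grips with 3 to 60 N. Pads are 16 mm wide; open, the fingers measure 119 mm over their backs; the gripper's body (75 mm by 177 mm) begins 78 mm behind the grasp point.
Start: joints at [-1.331, 0.3, 1.521, -0, 1.321, -0.067], TCP at [0.166, -0.524, 0.205] pointing down, gripper open.
Joint ranges: [-3.03, 3.03], [-0.79, 2.21], [0.23, 2.52], [-1.04, 4.18], [0, 3.07], [-2.55, 2.55]. Speed limits (rad/s): [2.22, 2.22, 2.57, 3.14, 3.14, 3.14].

## Interface

Orientations are given as [roll, pitch, yaw] about the fixed x, y, z axes, in that order (R = Rz(yaw) Ry(pitch) Rx(roll)).
In Python, from station import status, camera, ctrl gives the robot as it stands. The module is installed in compiled form; this text tells all that it offers.
- The arm moves only by the shell command python3 -m jog 'ROWS' [FORCE]. ROWS is JSON, a list of rows, each a list of 7 numbers: the shift along the tool's x, y, z each as a share of 1000 mm, from -1 to 1, then the turn, a rotation vector about the tool's x, y, z each as a share of pi/2 rad, from -1 to 1, then the opening, from -1 (shut) to 1 (fully open), so that 0 is half open. A call has 1 to 20 rows; each row is the pose to reach, as a shift and turn from the pose measured when the call began, along the tool's axes at that moment; what a row does not reach only later rows make up. A row lasts 1/10 s, in which the tool goes at most 50 mm and 8.59 degrees, less where a joint would pass 70% of its speed; a pose out of reach is approached as far as the arm can. A call with a number of a shift or a turn outside -1 to 1 is refused whole. A call with a gripper value outside its range is refused whole. The fingers move at their own pace and stop on an object; FORCE is the grip in N (left out, the last holds). Time passes only in rows, so rows that repeat a pose let the fingers close. It gives the time, the measured TCP pose, the force and the opening at its end, in the units of the state.
- status.get_obs(): the state, without advancing time (a new reading comes with each control period).
- camera(name): name is "side" or "top" or "wrist"; returns a dict with "image" (420x560x3 uint8, red, green, blue), "fx", "fy", "cx", "cy" (pixels), "world_from_camera" (4x4, takes a point from camera to world coordinates). Camera axes: x right, y down, z forward; pixel columns grow to the right and rows downward; lengths in m; the calibration is good to about 2 mm. A picture is of the moment at which its call begins. There is no depth.
- ctrl.hand_in(): hands the job in, once; it reports no verdict.
The state is a dict: "time_s": time; "qpos": joint angles; "joint_vel": joint speeds; "tau": joint torques, N m; "ee_pos": TCP position; "eef_rot": TCP orientation; "force": force on the tool from outside, world axes, zero at the start; "moment": the same for the moment, N m; "grip_width": finger opening in m.
Only numpy, scipy, OpenCV 4.12 (cv2) and the standard library are available. Lean on these libraries where they do the work, as an engineer would, in place of code of your own. Each camera call takes 0.05 s, during which the arm holds its last target.

## Working session

There is one attempt and no reset: what is moved stays moved. The work goes in short steps, Python scripts to look and compute and a shell command to move; the robot and the scene stay as the last step left them, time stands still between calls to the robot, and variables do not carry over. Pictures are saved under pics/ and viewed, and the job is handed in when it is done.

```bash
mkdir -p pics
python3 - <<'E'
from station import status,camera,ctrl
import cv2,numpy as np
o=status.get_obs();print(o)
for n in("side","top","wrist"):
    c=camera(n);print(n,c["fx"],c["fy"],c["cx"],c["cy"],np.round(c["world_from_camera"],4).tolist())
    cv2.imwrite(f"pics/{n}0.png",c["image"][:,:,::-1])
E
```

```text
{'time_s': 0.0, 'qpos': array([-1.33059231e+00,  3.00491259e-01,  1.52160992e+00, -2.31841519e-05,
        1.32070699e+00, -6.65571993e-02]), 'joint_vel': array([ 1.91553088e-03,  1.44351520e-04,  1.74120955e-03, -1.11457689e-03,
        4.72501131e-05,  1.65180597e-03]), 'tau': array([ 3.92881979e-03, -5.31799972e+01, -3.52734983e+01,  7.10188597e-02,
        2.44167808e-02, -1.38293476e-04]), 'ee_pos': array([ 0.16603252, -0.5240492 ,  0.20486308]), 'eef_rot': array([-3.14037834e+00, -5.84353630e-05,  3.06766931e-01]), 'force': array([ 0.47670664,  0.04047886, -0.35155243]), 'moment': array([ 0.05182436, -0.05237825, -0.01122461]), 'grip_width': 0.0938230978104652}
side 471.5915537311777 471.5915537311777 274.13194165305157 211.25337930089637 [[0.9693, -0.1542, 0.1916, 0.4705], [-0.2448, -0.5292, 0.8124, -0.6913], [-0.0239, -0.8343, -0.5507, 0.5869], [0.0, 0.0, 0.0, 1.0]]
top 445.9329934605916 445.9329934605916 273.9779503796601 212.83178849854914 [[-0.0192, -0.9839, 0.1776, 0.4775], [-0.9997, 0.021, 0.0085, 0.0162], [-0.0121, -0.1774, -0.9841, 1.0216], [0.0, 0.0, 0.0, 1.0]]
wrist 349.5270661448804 349.5270661448804 274.797266350049 209.31299691982204 [[0.3027, -0.9184, -0.2549, 0.2414], [-0.9531, -0.2916, -0.0809, -0.5011], [-0.0001, 0.2675, -0.9636, 0.385], [0.0, 0.0, 0.0, 1.0]]
```

View pics/side0.png

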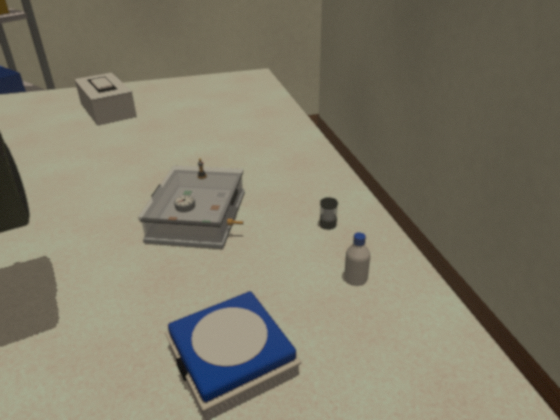

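View pics/top0.png

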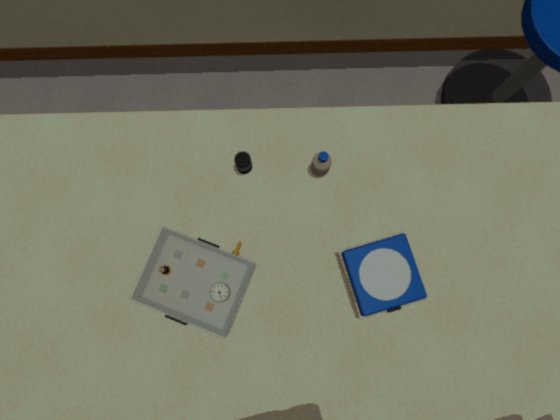

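View pics/wrist0.png

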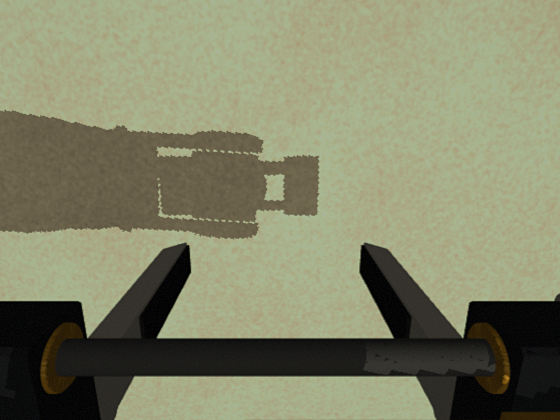

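The top view shows the box with the valve near (165,270) and the gauge near (220,292). In the side view the valve is near (201,168). I'll enlarge both.

Run:
```python
import cv2,numpy as np
a=cv2.imread("pics/top0.png")[215:345,120:270];b=cv2.imread("pics/side0.png")[150:250,135:255]
cv2.imwrite("pics/ct.png",cv2.resize(a,None,fx=5,fy=4.5,interpolation=cv2.INTER_CUBIC))
b=cv2.imread("pics/side0.png")[150:190,170:240]
cv2.imwrite("pics/cs.png",cv2.resize(b,None,fx=10,fy=10,interpolation=cv2.INTER_CUBIC))
```

```text
(no output)
```

View pics/ct.png

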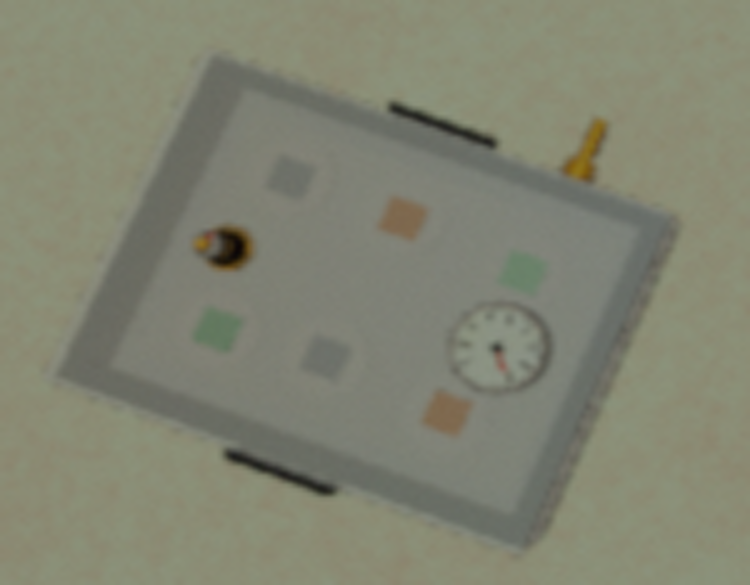

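View pics/cs.png

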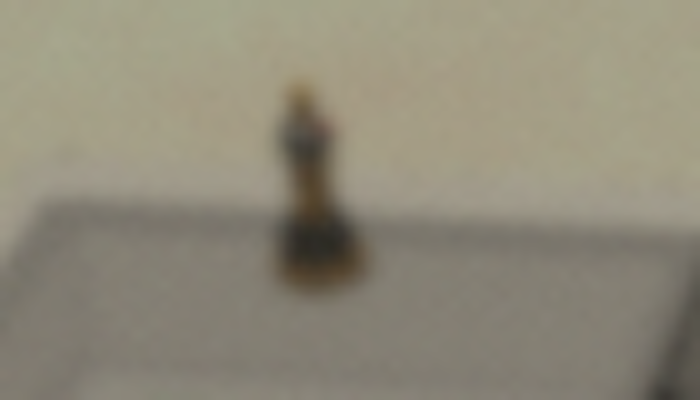

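Tip top is at about (160,269) in top and (200,158.5) in side. The flange is at (166,270), and the gauge centre at (219.6,292).

```bash
cat > h.py <<'E'
import numpy as np,cv2
from station import status,camera,ctrl
def ray(c,p):
    M=np.array(c["world_from_camera"]);d=M[:3,:3]@np.array([(p[0]-c["cx"])/c["fx"],(p[1]-c["cy"])/c["fy"],1]);return M[:3,3],d
def atz(c,p,z):
    o,d=ray(c,p);return o+d*(z-o[2])/d[2]
def proj(c,P):
    M=np.array(c["world_from_camera"]);q=M[:3,:3].T@(np.array(P)-M[:3,3]);return np.array([c["fx"]*q[0]/q[2]+c["cx"],c["fy"]*q[1]/q[2]+c["cy"]])
def tri(rs):
    A=0;b=0
    for o,d in rs:
        d=d/np.linalg.norm(d);P=np.eye(3)-np.outer(d,d);A=A+P;b=b+P@o
    return np.linalg.solve(A,b)
E
python3 - <<'E'
from h import *
t=camera("top");s=camera("side")
print("tip z=.116 top",atz(t,(160.3,269),.116),"side",atz(s,(200,158.7),.116))
print("tri",tri([ray(t,(160.3,269)),ray(s,(200,158.7))]))
print("flange",atz(t,(166,270),.072),atz(s,(202,176.5),.072))
g=atz(t,(219.6,292.1),.086);print("gauge",g)
E
```

```text
tip z=.116 top [0.53034846 0.2563717  0.116     ] side [0.52900622 0.25247377 0.116     ]
tri [0.52988196 0.25697802 0.1137699 ]
flange [0.5305653  0.25585719 0.072     ] [0.52849849 0.25123087 0.072     ]
gauge [0.48214136 0.14003937 0.086     ]
```

The two cameras agree. The valve axis is at about (0.530, 0.2555), and the gauge is 125 mm from it (126 mm nominal). I'll move above it.

```bash
python3 -m jog '[[0.582,-0.633,0.03,0,0,-0.091,-0.15],[0.582,-0.633,0.03,0,0,-0.091,-0.15],[0.582,-0.633,0.03,0,0,-0.091,-0.15],[0.582,-0.633,0.03,0,0,-0.091,-0.15],[0.582,-0.633,0.03,0,0,-0.091,-0.15],[0.582,-0.633,0.03,0,0,-0.091,-0.15],[0.582,-0.633,0.03,0,0,-0.091,-0.15],[0.582,-0.633,0.03,0,0,-0.091,-0.15],[0.582,-0.633,0.03,0,0,-0.091,-0.15],[0.582,-0.633,0.03,0,0,-0.091,-0.15],[0.582,-0.633,0.03,0,0,-0.091,-0.15],[0.582,-0.633,0.03,0,0,-0.091,-0.15],[0.582,-0.633,0.03,0,0,-0.091,-0.15],[0.582,-0.633,0.03,0,0,-0.091,-0.15],[0.582,-0.633,0.03,0,0,-0.091,-0.15],[0.582,-0.633,0.03,0,0,-0.091,-0.15],[0.582,-0.633,0.03,0,0,-0.091,-0.15],[0.582,-0.633,0.03,0,0,-0.091,-0.15],[0.582,-0.633,0.03,0,0,-0.091,-0.15],[0.582,-0.633,0.03,0,0,-0.091,-0.15]]' 15
python3 - <<'E'
from h import *
o=status.get_obs();print(o["qpos"],o["ee_pos"],o["eef_rot"],o["force"],o["grip_width"],o["time_s"])
c=camera("wrist");cv2.imwrite("pics/w1.png",c["image"][:,:,::-1])
print("TCP px",proj(c,o["ee_pos"]),"pred tip",proj(c,[.53,.2555,.116]))
E
```

```text
time_s: 2.25
ee_pos: [0.5294, 0.2541, 0.1754]
eef_rot: [-3.141, 0.001, 0.449]
force: [0.2, -0.7, -0.5]
grip_width: 0.0398
[3.84945908e-01 4.07428990e-01 1.44736819e+00 3.24634603e-04
 1.28740349e+00 1.50623948e+00] [0.52937635 0.25406256 0.17539071] [-3.14124245e+00  5.86665806e-04  4.49411988e-01] [ 0.17080828 -0.67153688 -0.47386487] 0.03979915202126123 2.25
TCP px [273.09394095 258.98321136] pred tip [271.99980096 224.01863521]
```

View pics/w1.png

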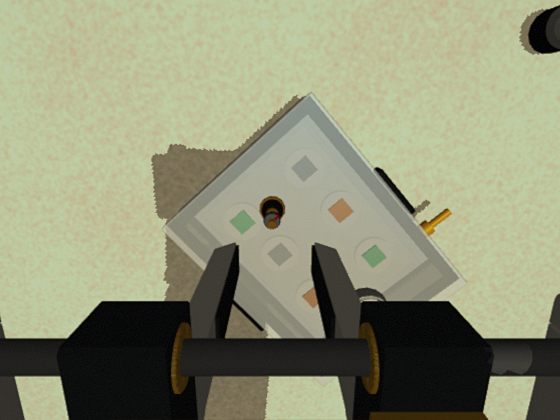

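Run:
```python
import cv2
b=cv2.imread("pics/w1.png")[190:260,225:325]
cv2.imwrite("pics/w1c.png",cv2.resize(b,None,fx=8,fy=8,interpolation=cv2.INTER_CUBIC))
```

```text
(no output)
```

View pics/w1c.png

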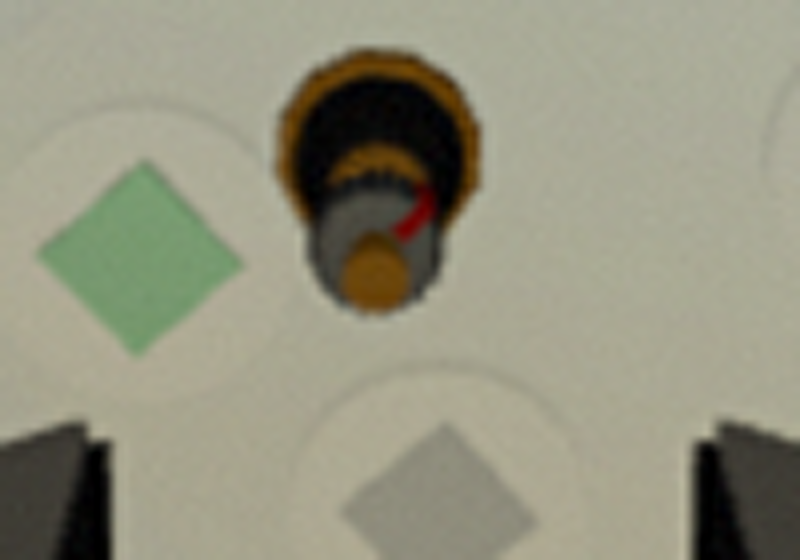

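The tip top is at (272.0,224.7) against a predicted (272.0,224.0), which fits. The finger inner edges are at x=239 and x=311.6, so the midpoint is 275.3. The TCP projects to 273.1, so the wrist camera is biased about 1 mm along tool y.

Run:
```python
from h import *
from scipy.spatial.transform import Rotation as R
c=camera("wrist");o=status.get_obs()
T=R.from_euler('xyz',o["eef_rot"]).as_matrix()
for p,z in(((272,224.7),.116),((272.5,208.7),.072)):
    P=atz(c,p,z);print(P,T.T@(P-o["ee_pos"]))
f=atz(c,(275.3,259),.1754);print("finger mid",f,T.T@(f-o["ee_pos"]),o["ee_pos"])
```

```text
[0.52955436 0.25494621 0.116     ] [ 0.00049565 -0.00108448  0.05995535]
[0.52944435 0.25476852 0.072     ] [ 0.00030248 -0.00095529  0.10395523]
finger mid [0.52986348 0.25259168 0.1754    ] [-0.00022361  0.00114866  0.00055421] [0.52956689 0.25372343 0.17595474]
```

```bash
python3 -m jog '[[0.0005,-0.0018,0.02,0,0,0,-0.15],[0.0005,-0.0018,0.04,0,0,0,-0.15],[0.0005,-0.0018,0.06,0,0,0,-0.15],[0.0005,-0.0018,0.075,0,0,0,-0.15],[0.0005,-0.0018,0.0815,0,0,0,-0.15],[0.0005,-0.0018,0.0815,0,0,0,-0.15],[0.0005,-0.0018,0.0815,0,0,0,-0.15]]' 15
python3 - <<'E'
from h import *
o=status.get_obs();print(o["ee_pos"],o["eef_rot"],o["force"])
for n,x in(("wrist",None),("side",(160,230,120,260))):
    im=camera(n)["image"][:,:,::-1]
    if n=="side": im=cv2.resize(im[130:200,150:260],None,fx=7,fy=7,interpolation=cv2.INTER_CUBIC)
    else: im=cv2.resize(im[190:310,200:350],None,fx=5,fy=5,interpolation=cv2.INTER_CUBIC)
    cv2.imwrite(f"pics/{n}2.png",im)
E
```

```text
time_s: 3.05
ee_pos: [0.5297, 0.2556, 0.0954]
eef_rot: [-3.141, -0.002, 0.448]
force: [0.4, 0.5, 0.3]
grip_width: 0.04
[0.52966335 0.25556363 0.09537155] [-3.14129853e+00 -1.61866546e-03  4.48190696e-01] [0.35966093 0.50476761 0.32291645]
```

View pics/wrist2.png

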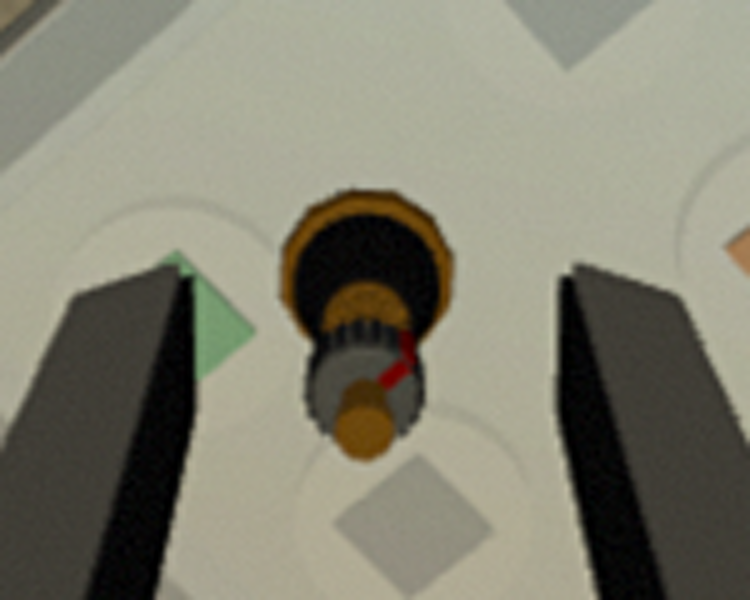

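View pics/side2.png

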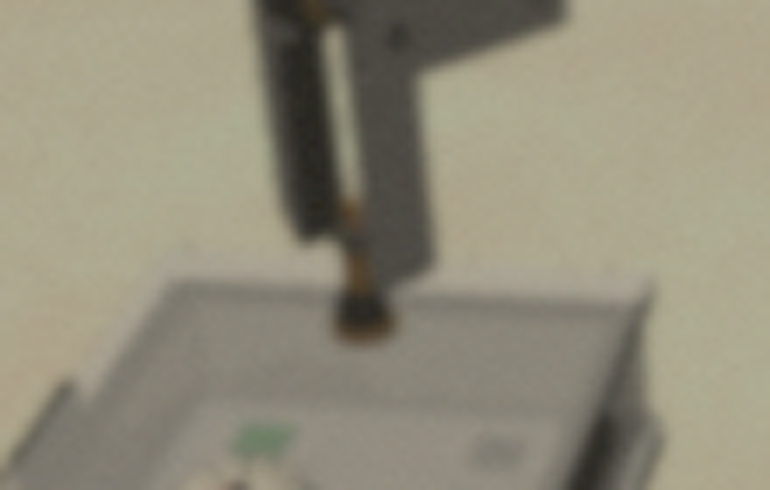

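The nut sits about 2.3 px to the −y side of the finger midline, roughly 1.1 mm, and the fingers clear the boot. I'll check x and then grip.

```bash
python3 - <<'E'
from h import *
from scipy.spatial.transform import Rotation as R
c=camera("wrist");o=status.get_obs()
T=R.from_euler('xyz',o["eef_rot"]).as_matrix()
P=atz(c,(272.8,276.4),.116);print(P,T.T@(P-o["ee_pos"]))
P=atz(c,(273.2,266.5),.108);print(P,T.T@(P-o["ee_pos"]))
E
python3 -m jog '[[0,-0.0011,0.001,0,0,0,-0.15],[0,-0.0011,0.001,0,0,0,-0.3],[0,-0.0011,0.001,0,0,0,-0.5],[0,-0.0011,0.001,0,0,0,-0.7],[0,-0.0011,0.001,0,0,0,-0.8],[0,-0.0011,0.001,0,0,0,-0.9],[0,-0.0011,0.001,0,0,0,-1],[0,-0.0011,0.001,0,0,0,-1],[0,-0.0011,0.001,0,0,0,-1],[0,-0.0011,0.001,0,0,0,-1]]' 18
python3 - <<'E'
from h import *
o=status.get_obs();print(o)
im=camera("wrist")["image"][:,:,::-1];cv2.imwrite("pics/w3.png",cv2.resize(im[190:310,200:350],None,fx=5,fy=5,interpolation=cv2.INTER_CUBIC))
E
```

```text
[0.52923037 0.25555832 0.116     ] [-3.64024728e-04 -1.44830491e-05 -2.06875476e-02]
[0.53083541 0.2561396  0.108     ] [ 0.00132069  0.0001598  -0.01268471]
time_s: 4.2
ee_pos: [0.5291, 0.2567, 0.0943]
eef_rot: [-3.141, -0.002, 0.448]
force: [-0.4, -0.1, 0.2]
grip_width: 0.0111
{'time_s': 4.2, 'qpos': array([3.89209363e-01, 4.92317910e-01, 1.52488796e+00, 3.61641141e-04,
       1.12277212e+00, 1.51143565e+00]), 'joint_vel': array([-8.29311582e-04,  8.77006671e-05,  3.58400723e-04,  4.92313354e-04,
        3.54653794e-04, -2.09827269e-04]), 'tau': array([ 1.74893732e-01, -6.08377934e+01, -3.22475445e+01,  9.37104668e-02,
       -7.33684748e-02,  3.67515179e-05]), 'ee_pos': array([0.52911349, 0.2566598 , 0.09429624]), 'eef_rot': array([-3.14136282e+00, -1.63113793e-03,  4.48413454e-01]), 'force': array([-0.41229763, -0.13981425,  0.17437217]), 'moment': array([-0.05159683,  0.00890213, -0.01587286]), 'grip_width': 0.011103512059995864}
```

View pics/w3.png

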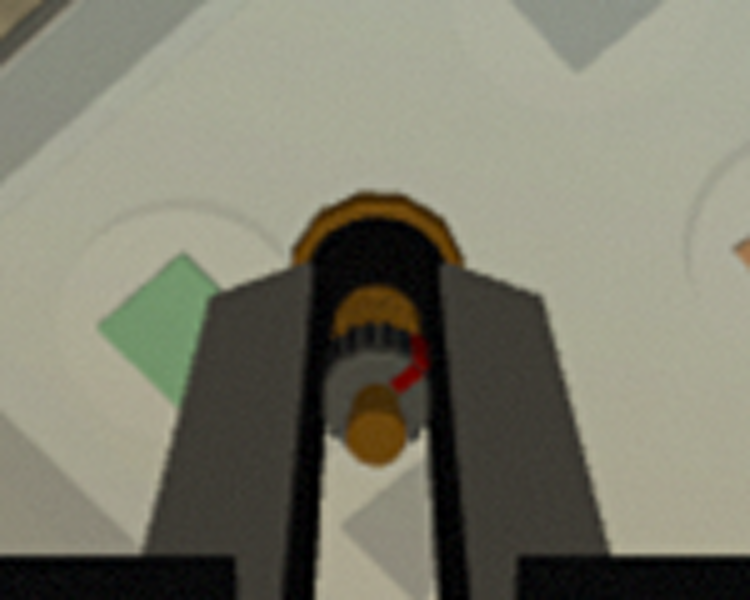

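It's gripped: the width is 11.1 mm, lateral force is near zero and the stem is upright. First quarter turn anticlockwise (negative about tool z), rising 1 mm.

```bash
python3 -m jog '[[0,0,-0.0001,0,0,-0.08,-1],[0,0,-0.0002,0,0,-0.16,-1],[0,0,-0.0002,0,0,-0.24,-1],[0,0,-0.0003,0,0,-0.32,-1],[0,0,-0.0004,0,0,-0.4,-1],[0,0,-0.0005,0,0,-0.48,-1],[0,0,-0.0006,0,0,-0.56,-1],[0,0,-0.0006,0,0,-0.64,-1],[0,0,-0.0007,0,0,-0.72,-1],[0,0,-0.0008,0,0,-0.8,-1],[0,0,-0.0009,0,0,-0.88,-1],[0,0,-0.001,0,0,-0.96,-1],[0,0,-0.001,0,0,-1,-1],[0,0,-0.001,0,0,-1,-1]]' 18
python3 - <<'E'
from h import *
o=status.get_obs();print(o["qpos"],o["force"],o["moment"],o["eef_rot"],o["ee_pos"])
im=camera("wrist")["image"][:,:,::-1];cv2.imwrite("pics/w4.png",cv2.resize(im[190:310,200:350],None,fx=5,fy=5,interpolation=cv2.INTER_CUBIC))
E
```

```text
time_s: 5.65
ee_pos: [0.5288, 0.2567, 0.0952]
eef_rot: [3.141, -0.001, 2.02]
force: [-1.6, 0.8, 0.9]
grip_width: 0.0109
[ 3.89430488e-01  4.91086499e-01  1.52443668e+00  6.89441381e-04
  1.12519919e+00 -6.02492735e-02] [-1.59252163  0.76472185  0.8990117 ] [ 0.00212598  0.34601578 -0.01320133] [ 3.14068656e+00 -5.68852123e-04  2.02017947e+00] [0.52877162 0.25674643 0.09519247]
```

View pics/w4.png

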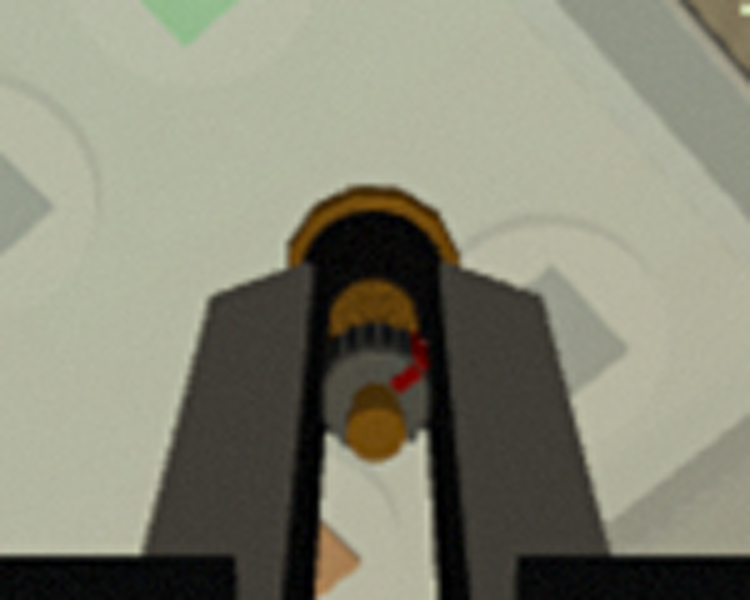

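The witness mark turned with the fingers, so there's no slip, and side force is only 1.8 N. Next quarter, with a slight recentring.

```bash
python3 -m jog '[[0.0004,-0.0004,-0.0001,0,0,-0.08,-1],[0.0004,-0.0004,-0.0002,0,0,-0.16,-1],[0.0004,-0.0004,-0.0002,0,0,-0.24,-1],[0.0004,-0.0004,-0.0003,0,0,-0.32,-1],[0.0004,-0.0004,-0.0004,0,0,-0.4,-1],[0.0004,-0.0004,-0.0005,0,0,-0.48,-1],[0.0004,-0.0004,-0.0006,0,0,-0.56,-1],[0.0004,-0.0004,-0.0006,0,0,-0.64,-1],[0.0004,-0.0004,-0.0007,0,0,-0.72,-1],[0.0004,-0.0004,-0.0008,0,0,-0.8,-1],[0.0004,-0.0004,-0.0009,0,0,-0.88,-1],[0.0004,-0.0004,-0.001,0,0,-0.96,-1],[0.0004,-0.0004,-0.001,0,0,-1,-1],[0.0004,-0.0004,-0.001,0,0,-1,-1]]' 18
python3 - <<'E'
from h import *
o=status.get_obs();print(o["qpos"],o["force"],o["moment"],o["eef_rot"],o["ee_pos"])
im=camera("wrist")["image"][:,:,::-1];cv2.imwrite("pics/w5.png",cv2.resize(im[190:310,200:350],None,fx=5,fy=5,interpolation=cv2.INTER_CUBIC))
E
```

```text
time_s: 7.1
ee_pos: [0.5284, 0.2567, 0.0962]
eef_rot: [3.141, 0.001, -2.696]
force: [-0.8, -1.5, 0.1]
grip_width: 0.0108
[ 3.89759288e-01  4.89084013e-01  1.52485737e+00  2.10525702e-04
  1.12676933e+00 -1.62694254e+00] [-0.8224696  -1.45642487  0.12607784] [-0.30911932  0.03886149 -0.04498764] [ 3.14145225e+00  8.91215590e-04 -2.69577757e+00] [0.5283765  0.25666626 0.09620372]
```

View pics/w5.png

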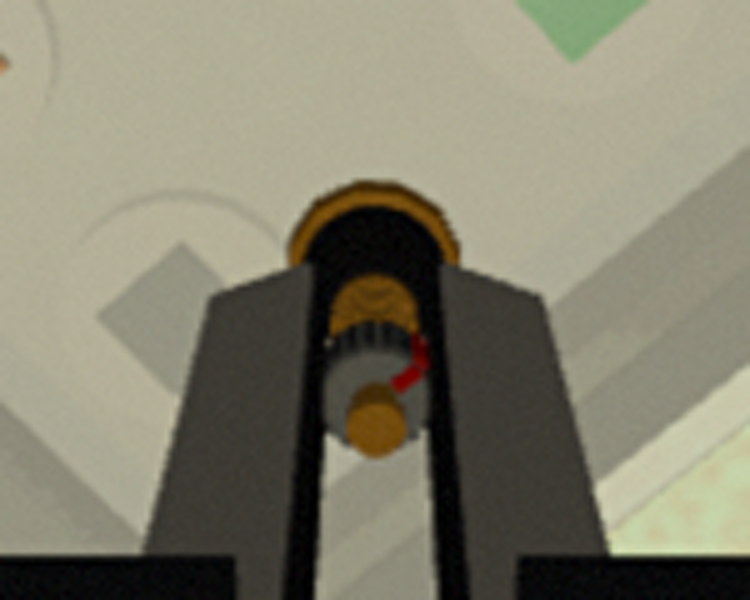

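A half turn is done with no slip. Open, and turn the hand back half a turn with the fingers clear.

```bash
python3 -m jog '[[0,0,0,0,0,0,-0.6],[0,0,0,0,0,0,-0.4],[0,0,0,0,0,0,-0.3],[0,0,0,0,0,0,-0.3],[0,0,0,0,0,0.09,-0.3],[0,0,0,0,0,0.18,-0.3],[0,0,0,0,0,0.27,-0.3],[0,0,0,0,0,0.36,-0.3],[0,0,0,0,0,0.45,-0.3],[0,0,0,0,0,0.54,-0.3],[0,0,0,0,0,0.63,-0.3],[0,0,0,0,0,0.72,-0.3],[0,0,0,0,0,0.81,-0.3],[0,0,0,0,0,0.9,-0.3],[0,0,0,0,0,1,-0.3],[0,0,0,0,0,1,-0.3],[0,0,0,0,0,1,-0.3]]' 18
python3 -m jog '[[0,0,0,0,0,0.09,-0.3],[0,0,0,0,0,0.18,-0.3],[0,0,0,0,0,0.27,-0.3],[0,0,0,0,0,0.36,-0.3],[0,0,0,0,0,0.45,-0.3],[0,0,0,0,0,0.54,-0.3],[0,0,0,0,0,0.63,-0.3],[0,0,0,0,0,0.72,-0.3],[0,0,0,0,0,0.81,-0.3],[0,0,0,0,0,0.9,-0.3],[0,0,0,0,0,1,-0.3],[0,0,0,0,0,1,-0.3],[0,0,0,0,0,1,-0.3]]' 18
python3 - <<'E'
from h import *
o=status.get_obs();print(o["qpos"],o["force"],o["moment"],o["eef_rot"],o["ee_pos"])
im=camera("wrist")["image"][:,:,::-1];cv2.imwrite("pics/w6.png",cv2.resize(im[190:310,200:350],None,fx=5,fy=5,interpolation=cv2.INTER_CUBIC))
E
```

```text
time_s: 8.85
ee_pos: [0.5284, 0.2567, 0.0962]
eef_rot: [3.141, -0.0, 2.018]
force: [0.4, 0.3, -0.1]
grip_width: 0.0332
time_s: 10.15
ee_pos: [0.5284, 0.2567, 0.0962]
eef_rot: [-3.141, -0.001, 0.454]
force: [-0.5, -0.3, 0.3]
grip_width: 0.0327
[3.89845328e-01 4.89061360e-01 1.52487090e+00 2.77556263e-04
 1.12673527e+00 1.50667558e+00] [-0.49938493 -0.25834567  0.29256673] [ 0.03237841 -0.02026854  0.06512284] [-3.14140170e+00 -9.39278201e-04  4.53846865e-01] [0.52835308 0.25672888 0.09621178]
```

View pics/w6.png

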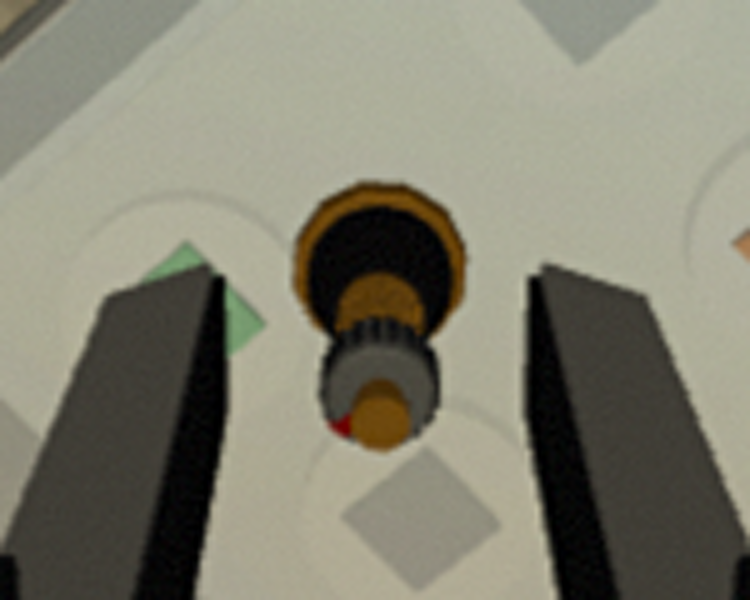

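The mark is now half a turn round, and the nut is about 0.5 mm to +y. Recentre, grip again, and make the third quarter.

```bash
python3 -m jog '[[0.0004,0.0005,0,0,0,0,-0.5],[0.0004,0.0005,0,0,0,0,-0.7],[0.0004,0.0005,0,0,0,0,-0.8],[0.0004,0.0005,0,0,0,0,-0.9],[0.0004,0.0005,0,0,0,0,-1],[0.0004,0.0005,0,0,0,0,-1],[0.0004,0.0005,0,0,0,0,-1],[0.0004,0.0005,0,0,0,0,-1]]' 18
python3 -m jog '[[0,0,-0.0001,0,0,-0.08,-1],[0,0,-0.0002,0,0,-0.16,-1],[0,0,-0.0002,0,0,-0.24,-1],[0,0,-0.0003,0,0,-0.32,-1],[0,0,-0.0004,0,0,-0.4,-1],[0,0,-0.0005,0,0,-0.48,-1],[0,0,-0.0006,0,0,-0.56,-1],[0,0,-0.0006,0,0,-0.64,-1],[0,0,-0.0007,0,0,-0.72,-1],[0,0,-0.0008,0,0,-0.8,-1],[0,0,-0.0009,0,0,-0.88,-1],[0,0,-0.001,0,0,-0.96,-1],[0,0,-0.001,0,0,-1,-1],[0,0,-0.001,0,0,-1,-1]]' 18
```

```text
time_s: 11.0
ee_pos: [0.5289, 0.2565, 0.0962]
eef_rot: [-3.141, -0.001, 0.453]
force: [0.7, -0.1, -0.1]
grip_width: 0.011
time_s: 12.4
ee_pos: [0.5288, 0.2565, 0.0972]
eef_rot: [3.141, -0.0, 2.025]
force: [-1.0, 0.1, 0.9]
grip_width: 0.0109
```

```bash
python3 -m jog '[[0,0,-0.0001,0,0,-0.08,-1],[0,0,-0.0002,0,0,-0.16,-1],[0,0,-0.0002,0,0,-0.24,-1],[0,0,-0.0003,0,0,-0.32,-1],[0,0,-0.0004,0,0,-0.4,-1],[0,0,-0.0005,0,0,-0.48,-1],[0,0,-0.0006,0,0,-0.56,-1],[0,0,-0.0006,0,0,-0.64,-1],[0,0,-0.0007,0,0,-0.72,-1],[0,0,-0.0008,0,0,-0.8,-1],[0,0,-0.0009,0,0,-0.88,-1],[0,0,-0.001,0,0,-0.96,-1],[0,0,-0.001,0,0,-1,-1],[0,0,-0.001,0,0,-1,-1]]' 18
python3 -m jog '[[0,0,0,0,0,0,-0.6],[0,0,0,0,0,0,-0.4],[0,0,0,0,0,0,-0.3],[0,0,0,0,0,0,-0.3]]' 18
python3 - <<'E'
from h import *
o=status.get_obs();print(o["qpos"],o["force"],o["moment"],o["eef_rot"],o["ee_pos"])
im=camera("wrist")["image"][:,:,::-1];cv2.imwrite("pics/w7.png",cv2.resize(im[190:310,200:350],None,fx=5,fy=5,interpolation=cv2.INTER_CUBIC))
E
```

```text
time_s: 13.8
ee_pos: [0.5287, 0.2564, 0.0981]
eef_rot: [3.141, 0.0, -2.688]
force: [-1.2, -0.3, 0.3]
grip_width: 0.0111
time_s: 14.2
ee_pos: [0.5287, 0.2564, 0.0981]
eef_rot: [3.141, 0.0, -2.689]
force: [0.1, -0.2, 0.1]
grip_width: 0.0324
[ 3.89098683e-01  4.87478429e-01  1.52231134e+00  3.93601975e-04
  1.13144157e+00 -1.63441425e+00] [ 0.14937023 -0.172003    0.0725052 ] [ 0.06475755 -0.14368761 -0.01491057] [ 3.14126006e+00  3.83210255e-04 -2.68904347e+00] [0.5287179  0.25643625 0.09813071]
```

View pics/w7.png

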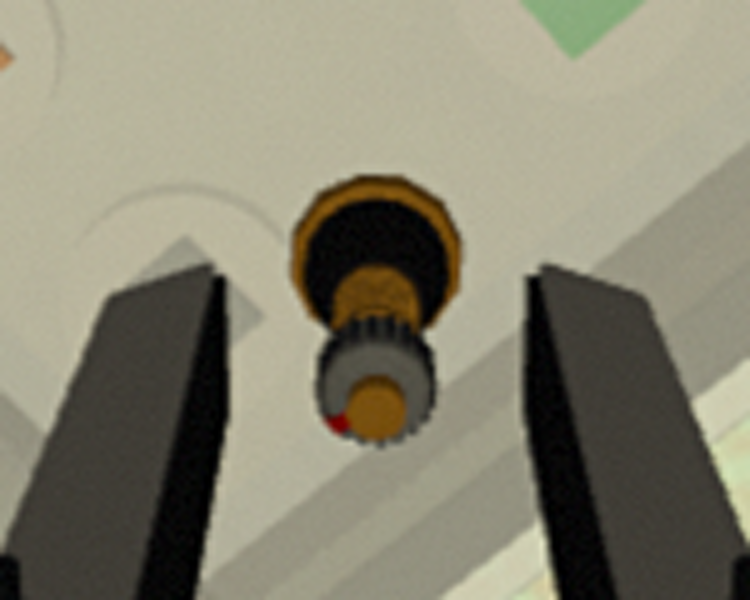

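The net turn is exactly 2π; the mark is at the same place relative to the hand as before the second stroke. The nut is freed and the stem is upright. Now I'll rise clear, close the fingers, and hold 4 mm above the tip.

```bash
python3 -m jog '[[0,0,-0.01,0,0,0,-0.3],[0,0,-0.02,0,0,0,-0.3],[0,0,-0.03,0,0,0,-0.3],[0,0,-0.03,0,0,0,-0.3],[0,0,-0.03,0,0,0,-0.6],[0,0,-0.03,0,0,0,-1],[0,0,-0.03,0,0,0,-1],[0,0,-0.03,0,0,0,-1]]' 20
python3 - <<'E'
from h import *
o=status.get_obs();print(o["force"],o["moment"],o["ee_pos"],o["grip_width"])
im=camera("wrist")["image"][:,:,::-1];cv2.imwrite("pics/w8.png",cv2.resize(im[190:310,200:350],None,fx=5,fy=5,interpolation=cv2.INTER_CUBIC))
im=camera("side")["image"][:,:,::-1];cv2.imwrite("pics/s8.png",cv2.resize(im[130:200,150:260],None,fx=7,fy=7,interpolation=cv2.INTER_CUBIC))
E
```

```text
time_s: 15.05
ee_pos: [0.5286, 0.2564, 0.1278]
eef_rot: [3.141, -0.0, -2.689]
force: [-1.0, -0.2, 0.2]
grip_width: 0.0042
[-1.02961994 -0.15831653  0.18487804] [ 0.11547402 -0.14928099 -0.01853109] [0.52860391 0.25638366 0.12783365] 0.004173843972321354
```

View pics/w8.png

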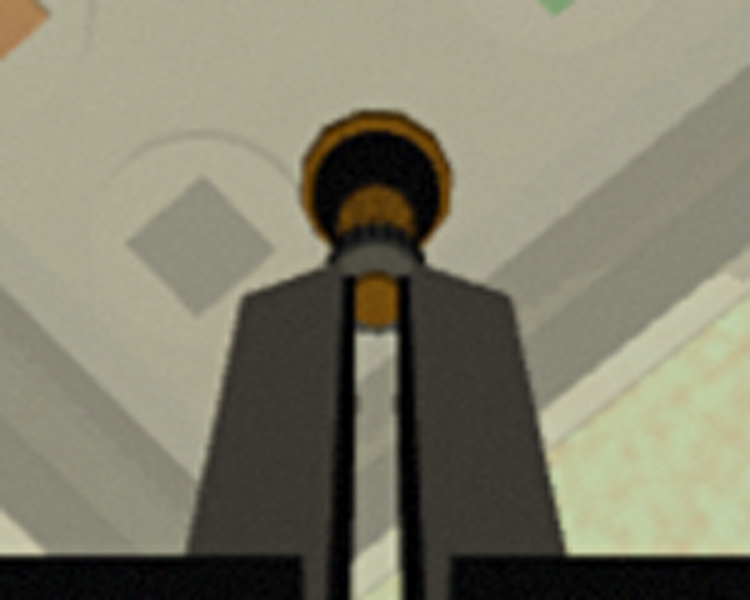

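View pics/s8.png

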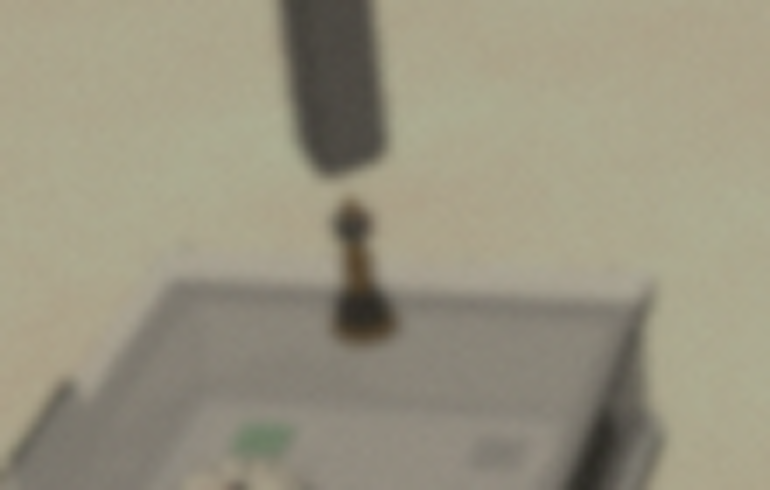

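The tip is centred between the closing fingers (column 376), and its x matches as well. I'll finish closing and descend to just above it.

```bash
python3 -m jog '[[0,0,0,0,0,0,-1],[0,0,0,0,0,0,-1],[0,0,0,0,0,0,-1],[0,0,0.004,0,0,0,-1],[0,0,0.007,0,0,0,-1],[0,0,0.009,0,0,0,-1],[0,0,0.01,0,0,0,-1],[0,0,0.01,0,0,0,-1]]' 20
python3 - <<'E'
from h import *
o=status.get_obs();print(o["force"],o["moment"],o["ee_pos"],o["grip_width"])
im=camera("side")["image"][:,:,::-1];cv2.imwrite("pics/s9.png",cv2.resize(im[130:200,150:260],None,fx=7,fy=7,interpolation=cv2.INTER_CUBIC))
E
```

```text
time_s: 15.95
ee_pos: [0.5286, 0.2564, 0.1178]
eef_rot: [3.141, -0.0, -2.689]
force: [-0.2, -0.0, 0.3]
grip_width: 0.0003
[-0.15721389 -0.03180361  0.26811571] [ 0.13575837 -0.1454269  -0.04191241] [0.52857885 0.25638228 0.11775466] 0.00032887387391307573
```

View pics/s9.png

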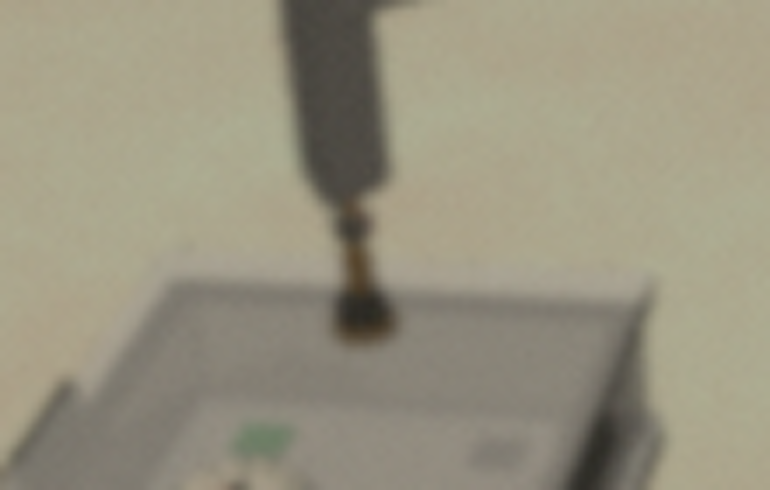

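The fingers are shut and just above the tip. Pressing in small steps now.

```bash
python3 -m jog '[[0,0,0.0005,0,0,0,-1],[0,0,0.001,0,0,0,-1],[0,0,0.0015,0,0,0,-1],[0,0,0.002,0,0,0,-1],[0,0,0.0025,0,0,0,-1],[0,0,0.0025,0,0,0,-1]]' 20
python3 -m jog '[[0,0,0.0005,0,0,0,-1],[0,0,0.001,0,0,0,-1],[0,0,0.001,0,0,0,-1]]' 20
python3 -m jog '[[0,0,0.0005,0,0,0,-1],[0,0,0.001,0,0,0,-1],[0,0,0.001,0,0,0,-1]]' 20
```

```text
time_s: 16.6
ee_pos: [0.529, 0.2565, 0.116]
eef_rot: [3.141, 0.001, -2.689]
force: [-0.9, 1.2, 6.1]
grip_width: 0.0005
time_s: 16.9
ee_pos: [0.5293, 0.2567, 0.1157]
eef_rot: [3.141, 0.002, -2.689]
force: [-0.6, 0.1, 6.1]
grip_width: 0.0005
time_s: 17.2
ee_pos: [0.5296, 0.2568, 0.1154]
eef_rot: [3.141, 0.004, -2.689]
force: [-1.6, -0.5, 5.9]
grip_width: 0.0006
```

Contact was at z≈0.116 with 6 N to start the pin, as specified. The arm yields slightly sideways and tilts because each call starts from the sagged pose. I'll correct that and press further within one call.

```bash
python3 -m jog '[[0.001,0,0.001,0.001,-0.0023,0,-1],[0.001,0,0.0015,0.001,-0.0023,0,-1],[0.001,0,0.002,0.001,-0.0023,0,-1],[0.001,0,0.0025,0.001,-0.0023,0,-1],[0.001,0,0.0025,0.001,-0.0023,0,-1]]' 20; python3 -c "
from h import *
o=status.get_obs();print(o['ee_pos'],o['eef_rot'],o['force'],o['tau'])"
```

```text
time_s: 17.7
ee_pos: [0.5293, 0.2566, 0.114]
eef_rot: [-3.14, 0.009, -2.689]
force: [-0.5, -0.4, 8.9]
grip_width: 0.0005
[0.5292763  0.25660962 0.11397444] [-3.14004573  0.00929602 -2.68884941] [-0.52485817 -0.37288424  8.89550655] [-5.30883379e-02 -5.48439395e+01 -2.96606988e+01 -3.12985398e-02
 -1.47293117e-01 -2.15309715e-04]
```

Force is 8.9 N at about 2 mm down, which matches the spring law. My tilt correction had the wrong sign, so I'll reverse it and go on.

```bash
python3 -m jog '[[0.0002,0,0.0005,-0.001,0.0059,0,-1],[0.0003,0,0.001,-0.001,0.0059,0,-1],[0.0003,0,0.0015,-0.001,0.0059,0,-1],[0.0003,0,0.002,-0.001,0.0059,0,-1],[0.0003,0,0.002,-0.001,0.0059,0,-1]]' 20; python3 -c "
from h import *
o=status.get_obs();print(o['ee_pos'],o['eef_rot'],o['force'])"
```

```text
time_s: 18.2
ee_pos: [0.5296, 0.2568, 0.1132]
eef_rot: [-3.141, 0.002, -2.689]
force: [-1.0, -0.9, 10.0]
grip_width: 0.0005
[0.52962547 0.25675425 0.11316555] [-3.14148072e+00  2.24712270e-03 -2.68883226e+00] [-0.96296857 -0.93981723 10.02121208]
```

```bash
python3 -m jog '[[0.0006,0,0.001,0,0.002,0,-1],[0.0006,0,0.0015,0,0.002,0,-1],[0.0006,0,0.002,0,0.002,0,-1],[0.0006,0,0.0022,0,0.002,0,-1],[0.0006,0,0.0022,0,0.002,0,-1]]' 20; python3 -c "
from h import *
o=status.get_obs();print(o['ee_pos'],o['eef_rot'],o['force'])"
```

```text
time_s: 18.7
ee_pos: [0.5297, 0.2568, 0.1123]
eef_rot: [-3.141, 0.002, -2.689]
force: [-0.9, 0.2, 11.8]
grip_width: 0.0007
[0.52974154 0.25678874 0.11232089] [-3.14133202e+00  1.57509046e-03 -2.68882465e+00] [-0.92251144  0.19487694 11.77280858]
```

```bash
python3 -m jog '[[0.0006,0,0.001,0,0.001,0,-1],[0.0006,0,0.0014,0,0.001,0,-1],[0.0006,0,0.0018,0,0.001,0,-1],[0.0006,0,0.0019,0,0.001,0,-1],[0.0006,0,0.0019,0,0.001,0,-1]]' 20; python3 -c "
from h import *
o=status.get_obs();print(o['ee_pos'],o['eef_rot'],o['force'])"
```

```text
time_s: 19.2
ee_pos: [0.5299, 0.2568, 0.1119]
eef_rot: [-3.141, 0.003, -2.689]
force: [-1.4, -0.8, 11.9]
grip_width: 0.0004
[0.52990111 0.25681313 0.11189876] [-3.14116742e+00  2.59138030e-03 -2.68879973e+00] [-1.35555384 -0.81699502 11.87734689]
```

```bash
python3 -m jog '[[0.0008,0,0.001,0,0.0015,0,-1],[0.0008,0,0.0014,0,0.0015,0,-1],[0.0008,0,0.0017,0,0.0015,0,-1],[0.0008,0,0.0018,0,0.0015,0,-1],[0.0008,0,0.0018,0,0.0015,0,-1]]' 20; python3 -c "
from h import *
o=status.get_obs();print(o['ee_pos'],o['eef_rot'],o['force'])"
```

```text
time_s: 19.7
ee_pos: [0.5299, 0.2568, 0.1117]
eef_rot: [-3.141, 0.003, -2.689]
force: [-1.6, -1.0, 11.9]
grip_width: 0.0006
[0.52991812 0.25682553 0.11166259] [-3.14108036e+00  3.03689646e-03 -2.68880222e+00] [-1.60635135 -0.95583845 11.91650494]
```

```bash
python3 -m jog '[[0.0008,0,0.001,0,0.0018,0,-1],[0.0008,0,0.0015,0,0.0018,0,-1],[0.0008,0,0.0019,0,0.0018,0,-1],[0.0008,0,0.002,0,0.0018,0,-1],[0.0008,0,0.002,0,0.0018,0,-1]]' 20; python3 -c "
from h import *
o=status.get_obs();print(o['ee_pos'],o['eef_rot'],o['force'])
im=camera('side')['image'][:,:,::-1];cv2.imwrite('pics/s10.png',cv2.resize(im[130:200,150:260],None,fx=7,fy=7,interpolation=cv2.INTER_CUBIC))"
```

```text
time_s: 20.2
ee_pos: [0.5301, 0.2568, 0.1115]
eef_rot: [-3.141, 0.003, -2.689]
force: [-1.1, 1.1, 13.6]
grip_width: 0.0004
[0.53005845 0.25684848 0.11145326] [-3.14083448  0.00339809 -2.68865821] [-1.14352033  1.07452823 13.55427165]
```

View pics/s10.png

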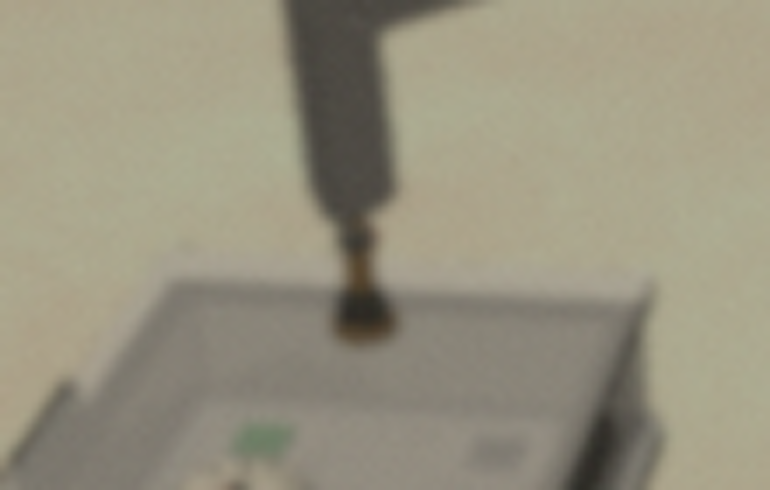

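```bash
python3 -m jog '[[0.0009,0,0.001,0,0.002,0,-1],[0.0009,0,0.0016,0,0.002,0,-1],[0.0009,0,0.0019,0,0.002,0,-1],[0.0009,0,0.002,0,0.002,0,-1],[0.0009,0,0.002,0,0.002,0,-1]]' 20; python3 -m jog '[[0.0009,0,0.0018,0,0.002,0,-1],[0.0009,0,0.0018,0,0.002,0,-1],[0.0009,0,0.0018,0,0.002,0,-1]]' 20; python3 -c "
from h import *
o=status.get_obs();print(o['ee_pos'],o['eef_rot'],o['force'])"
```

```text
time_s: 20.75
ee_pos: [0.5301, 0.2569, 0.1113]
eef_rot: [-3.141, 0.004, -2.689]
force: [-2.0, 0.1, 14.4]
grip_width: 0.0006
time_s: 21.05
ee_pos: [0.5302, 0.2569, 0.1114]
eef_rot: [-3.141, 0.004, -2.689]
force: [-1.6, -0.5, 14.4]
grip_width: 0.0001
[0.53021543 0.25687662 0.11137658] [-3.14053345  0.00376807 -2.68867503] [-1.57793752 -0.50223756 14.40789116]
```

Force rises about 2.5 N while z has stopped at 0.1114, so it's on the stop. Hold for over 2 s.

```bash
python3 -m jog '[[0.0009,0,0.0018,0,0.002,0,-1],[0.0009,0,0.0018,0,0.002,0,-1],[0.0009,0,0.0018,0,0.002,0,-1],[0.0009,0,0.0018,0,0.002,0,-1],[0.0009,0,0.0018,0,0.002,0,-1],[0.0009,0,0.0018,0,0.002,0,-1],[0.0009,0,0.0018,0,0.002,0,-1],[0.0009,0,0.0018,0,0.002,0,-1],[0.0009,0,0.0018,0,0.002,0,-1],[0.0009,0,0.0018,0,0.002,0,-1],[0.0009,0,0.0018,0,0.002,0,-1],[0.0009,0,0.0018,0,0.002,0,-1],[0.0009,0,0.0018,0,0.002,0,-1],[0.0009,0,0.0018,0,0.002,0,-1],[0.0009,0,0.0018,0,0.002,0,-1],[0.0009,0,0.0018,0,0.002,0,-1],[0.0009,0,0.0018,0,0.002,0,-1],[0.0009,0,0.0018,0,0.002,0,-1],[0.0009,0,0.0018,0,0.002,0,-1],[0.0009,0,0.0018,0,0.002,0,-1]]' 20
python3 -m jog '[[0.0009,0,0.0018,0,0.002,0,-1],[0.0009,0,0.0018,0,0.002,0,-1],[0.0009,0,0.0018,0,0.002,0,-1],[0.0009,0,0.0018,0,0.002,0,-1],[0.0009,0,0.0018,0,0.002,0,-1]]' 20
```

```text
time_s: 23.05
ee_pos: [0.5303, 0.2569, 0.1114]
eef_rot: [-3.14, 0.004, -2.689]
force: [-1.8, -0.5, 13.6]
grip_width: 0.0003
time_s: 23.55
ee_pos: [0.5303, 0.2569, 0.1114]
eef_rot: [-3.14, 0.004, -2.689]
force: [-2.4, 0.3, 13.3]
grip_width: 0.0006
```

Held for 2.5 s at 13–14 N. Now a slow release, then a retreat.

```bash
python3 -m jog '[[0.0005,0,0.001,0,0,0,-1],[0,0,0,0,0,0,-1],[0,0,-0.001,0,0,0,-1],[0,0,-0.002,0,0,0,-1],[0,0,-0.003,0,0,0,-1],[0,0,-0.004,0,0,0,-1],[0,0,-0.005,0,0,0,-1],[0,0,-0.006,0,0,0,-1],[0,0,-0.008,0,0,0,-1],[0,0,-0.015,0,0,0,-1],[0,0,-0.03,0,0,0,-1],[0,0,-0.05,0,0,0,-1],[0,0,-0.07,0,0,0,-1],[0,0,-0.07,0,0,0,-1],[0,0,-0.07,0,0,0,-1]]' 20
python3 - <<'E'
from h import *
o=status.get_obs();print(o["force"],o["ee_pos"])
c=camera("wrist");im=c["image"][:,:,::-1];cv2.imwrite("pics/w11.png",cv2.resize(im[170:290,200:350],None,fx=5,fy=5,interpolation=cv2.INTER_CUBIC))
print([proj(c,[.5292,.2557,z]) for z in(.116,.072)])
im=camera("side")["image"][:,:,::-1];cv2.imwrite("pics/s11.png",cv2.resize(im[130:200,150:260],None,fx=7,fy=7,interpolation=cv2.INTER_CUBIC))
cv2.imwrite("pics/t11.png",camera("top")["image"][:,:,::-1])
E
```

```text
time_s: 25.05
ee_pos: [0.5299, 0.2568, 0.1812]
eef_rot: [-3.14, 0.004, -2.689]
force: [-1.2, -0.1, -0.1]
grip_width: 0.0006
[-1.22216234 -0.12209429 -0.05250886] [0.52994854 0.25680819 0.18119945]
[array([275.27071149, 219.28473389]), array([275.32936642, 203.83211909])]
```

View pics/w11.png

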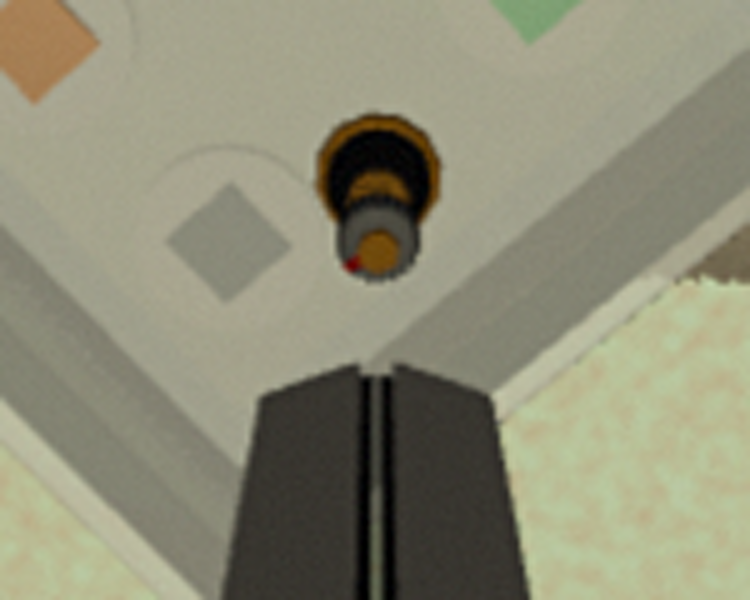

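View pics/s11.png

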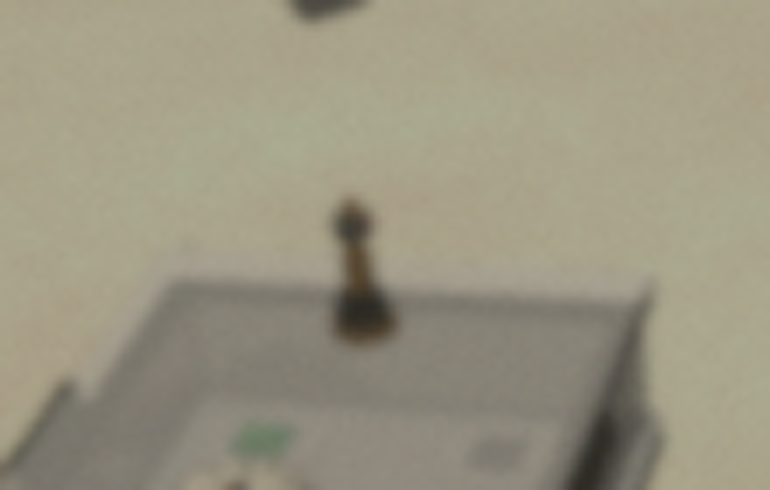

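View pics/t11.png

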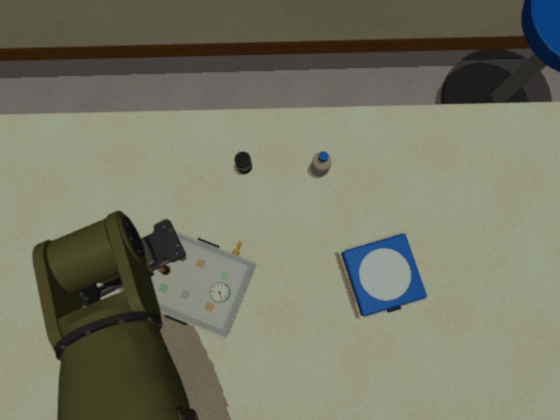

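The tip is back at its earlier height: (350,200) in the side crop, the same as before the press. The nut mark hasn't moved, the stem is upright and the other objects are where they were. Handing in.

```bash
python3 -c "
from station import ctrl
print(ctrl.hand_in())"
```

```text
the job is handed in; nothing more can be done
None
```

I unscrewed the lock nut by one full turn, pressed the valve tip to its stop and held it there for more than 2 s. I then let it spring back, retreated and handed in at about 25 s. The hand-in reports no verdict.

- **Nut:** It took two half-turn grips anticlockwise at 18 N. The red witness mark moved with the fingers, so the nut did not slip. Side force stayed under 2 N at every reading I took while turning.
- **Press:** The closed fingertips touched the tip at z ≈ 0.116 and stopped at z ≈ 0.1114, about 4.5 mm of travel. That is slightly more than the nominal 4 mm, which fits some starting slack in the nut plus measuring error. The force readings at the stop were 13.3–14.4 N, under the 18 N limit, with 1–2.4 N of side drag.
- **After release:** In the side and wrist pictures the tip is back at its former height, the nut mark is unchanged and the stem is upright. The top picture shows the other objects where they were, and the arm is clear.

The arm sagged about 1.5 mm under load, so pressing took several small steps. My first tilt correction had the wrong sign (under 0.01 rad), and I reversed it in the next step.

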